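# Press a pinned plaster model home with a trigger clamp

### The arm

A 6-joint arm with a two-finger parallel gripper is mounted at the origin on a cart in front of the work surface, level with it; the furniture and walls round the work are solid. World frame = base frame: x ahead of the robot, y to its left, z up, the work surface at z = 0. Lengths are in m, angles in rad, forces in N, time in s.
With the tool pointing down it reaches from about 0.35 to 0.775 m from the base axis. Payload 7.3 kg.
Tool frame: the origin (TCP) lies on the centre line of the jaws, within the pads' length; the fingertips stand ahead of it and the grasp point (between the pads) lies 11 mm behind it (robot.nose_length is the z of the fingertips in the tool frame, in m); z points along the fingers, y is the line along which they close (so a half turn about z gives the same grasp; the last joint's range is limited). The gripper opens to 92 mm and grips with 3 to 60 N. Pads are 19 mm wide; open, the fingers measure 130 mm over their backs; the gripper's body (75 mm by 190 mm) begins 47 mm behind the grasp point.
Start: joints at [1.093, 0.342, 1.524, -0, 1.275, -0.146], TCP at [0.171, 0.496, 0.235] pointing down, gripper open.
Joint ranges: [-2.53, 2.53], [-0.77, 2.02], [0.04, 2.7], [-1, 4.14], [0.28, 2.66], [-3.11, 3.11]. Speed limits (rad/s): [2.57, 2.57, 3.14, 3.14, 3.14, 3.14].

### API

Orientations are given as [roll, pitch, yaw] about the fixed x, y, z axes, in that order (R = Rz(yaw) Ry(pitch) Rx(roll)).
In Python, from cell import robot, cams gives the robot as it stands. The module is installed in compiled form; this text tells all that it offers.
- The arm moves only by the tool carry_out, never from a script. Its argument "deltas" is a list of rows, each a list of 7 numbers: the shift along the tool's x, y, z in cm, then the turn, a rotation vector about the tool's x, y, z in rad, then the opening, from 0 (shut) to 1 (fully open). A call has exactly 8 rows; each row shifts and turns the commanded pose from where the row before left it, along the tool's axes as they then stand; what a row does not reach is not made up. A row lasts 1/12 s, in which the tool goes at most 41.7 mm and 7.16 degrees, less where a joint would pass 70% of its speed; a pose out of reach is approached as far as the arm can. A call is refused whole if a number of a shift passes 4.17 or a number of a turn 0.125, either way. A call with a gripper value outside its range is refused whole. The fingers move at their own pace and stop on an object; "force" is the grip in N (left out, the last holds). Time passes only in rows, so rows that do not move let the fingers close, or fill a call up. It gives the time, the measured TCP pose, the force, the opening and the grip force at its end, in the units of the state.
- robot.observe(): the state, without advancing time (a new reading comes with each control period).
- cams.read_camera(name): name is "scene" or "side" or "wrist"; returns a dict with "image" (384x512x3 uint8, blue, green, red), "depth" (384x512 float32, m along the optical axis (not along the pixel's ray), 0 where there is no reading), "fx", "fy", "cx", "cy" (pixels), "world_to_cam" (4x4, takes a point from world to camera coordinates). Camera axes: x right, y up, looking along -z (the intrinsics and any distortion apply to the point x, -y, -z); pixel columns grow to the right and rows downward; lengths in m; the calibration is good to about 2 mm. A picture is of the moment at which its call begins.
- robot.hand_in(): hands the job in; it is judged then, once.
The state is a dict: "time": time; "qpos": joint angles; "qvel": joint speeds; "joint_efforts": joint torques, N m; "tool_pos": TCP position; "tool_rot": TCP orientation; "contact_force": force on the tool from outside, world axes, zero at the start; "torque": the same for the moment, N m; "opening": finger opening in m; "grip_force": force on a finger pad.
Only numpy, scipy, OpenCV 4.12 (cv2) and the standard library are available. Lean on these libraries where they do the work, as an engineer would, in place of code of your own. Each camera call takes 0.05 s, during which the arm holds its last target. There are 200 camera calls.

### The job

Squeeze the bench clamp's trigger, stroke after stroke, so that its jaw walks up to the plaster model and presses it fully home against the end plate, firmly but gently: stop as soon as the trigger turns firm, or the plaster breaks. Let the trigger go, then press the release tab behind the grip so that the jaw springs all the way back, leaving the model home. Move jaw and model only with the trigger and the tab, never by hand, and leave the other things on the bench where they are.

Things in the scene. Friction and masses are not known exactly. Their poses are not given: they have to be found in the camera images.
- clamp: trigger clamp on a grey board 347x104x12 mm, fixed to the bench. Origin: underside of the board, on its centre line; +x along the bar, the way the jaw closes; z up. Along x (mm): tab -169, grip post -120 to -106, trigger pivot -80 (z 70), jaw, model, fixed steel end plate (face at 135, 44 high) with two dowel pins on which the model slides. Metal cheeks 30 wide, up to z 81, below the trigger
- trigger (a joint): black lever in front of the grip post, 10 mm thick, 20 wide, top at z 127; rad, 0 at rest (leaning 17 degrees away from the grip), 0.64 fully squeezed, a hard stop, its face 30 mm nearer to the grip. Push its front face towards the grip (clamp -x) with one finger, or pinch it with the grip post (60 mm over both). Sprung back; must come back to rest before the next stroke; the jaw stays where it got
- trigger_face (a point): middle of the trigger's front face, 48 mm from its pivot; moves with it. Force here along the bar: return spring 2 to 4 N, walking the jaw 4 to 8 N, sliding the model up to 11 N; once the model is home it climbs steeply with travel: 14 to 17 N is firm, over 20 N may break the plaster. The first half of a full stroke only takes up slack; the rest moves the jaw 8 to 16 mm
- grip_top (a point): top centre of the fixed black grip post, 14x20 mm, z 123; 33 mm behind (clamp -x of) the trigger's pivot
- release_tab (a joint): release tab, rad, 0 at rest; pressed down it lets the jaw go at about 0.15 and stops hard at 0.2, when the tab is 9 mm lower (and 9 mm farther back). Needs 2 to 8 N; springs back up to between 0 and 0.07. Keep it down about half a second while the jaw runs back
- tab_top (a point): middle of the top of the black tab, 24 mm (along the bar) x 22 mm, 86 mm above the bench, behind the grip post; press it straight down
- jaw: steel bar with the moving jaw and its sprung rubber pad (9 N per mm); slides along clamp x by up to 55 mm. A spring pulls it back open (3 to 4 N) when the tab is pressed. Its origin coincides with the clamp's when fully open. A ratchet keeps it from going back, falling back up to 4 mm to the last tooth, until the tab is pressed.
- pad_face (a point): middle of the pad's front face; at clamp x = 12 mm when the jaw is fully open
- model: plaster dental model on a plaster base 84x88x18 mm, sliding along clamp x on the dowel pins with about 4 N of friction; starts 8 to 16 mm short of home, and stays where it is left
- model_back (a point): middle of the base's rear face, which the pad pushes on; at clamp x = 51 mm when the model is fully home
- tape_roll: beige roll of tape, 82 mm across, 19 high, at the back right; leave it alone
- caliper: steel caliper, 190 mm long, flat on the bench at the left; leave it alone
- plaster_spatula: spatula with a brown handle, 213 mm long, on the right; leave it alone
- burs_case: blue-grey flat case, 70x111x25 mm, at the back right; leave it alone
- marker_pen: white marker pen, 124 mm long, beside the clamp's board on the far side; leave it alone
- single_die: single cream tooth die, 13x15x23 mm, beside the board on the near side; leave it alone
- wax_tin: round metal tin, 70 mm across, 22 high, at the back right; leave it alone

How it is judged:
On the way, in this order (a step that is already met when the one before it is completed fails the run):
1. the jaw, walked by the trigger, bears on the model (contact force between jaw and model above 1 N), for 0.05 s.
2. the model is fully home (within 1.5 mm) and the jaw presses it there with at least 10 N (x of model_back in the frame of clamp above 0.0495 m and contact force between jaw and model above 10 N), for 0.2 s.
3. the tab is pressed and the jaw has sprung fully open (within 4 mm) (x of pad_face in the frame of clamp below 0.016 m), for 0.1 s.
At the end, for the whole second after the job is handed in: The model is fully home against the end plate (within 1.5 mm), the jaw is fully open (within 4 mm), trigger and tab are back at rest (x of model_back in the frame of clamp above 0.0495 m and x of pad_face in the frame of clamp below 0.016 m and value of joint trigger below 0.06 rad and value of joint release_tab below 0.1 rad); the robot touches nothing.
It fails at once if the jaw presses the plaster model with more than 30 N (contact force between jaw and model above 30 N).
It fails at once if the robot pushes the model or the jaw itself (over 2 N) (contact force between any of the fingers, the arm and model above 2 N or contact force between any of the fingers, the arm and jaw above 2 N).
It fails at once if another thing on the bench is moved by more than 25 mm (distance of any of tape_roll, caliper, plaster_spatula, burs_case, marker_pen, single_die, wax_tin from where it was at the start of the episode above 0.025 m).
It also fails if it takes over 58 s, if anything falls off the work surface, if the arm or the gripper's body presses on something with over 40 N, if the wrist force passes 120 N, or if a joint passes its speed limit or range.

## Working session

There is one attempt and no reset: what is moved stays moved. The work goes in short steps, Python scripts to look and compute and a tool call to move; the robot and the scene stay as the last step left them, time stands still between calls to the robot, and variables do not carry over. Pictures are saved under pics/ and viewed, at most 10 in all, crops included, and the job is handed in when it is done.

Besides the shell and the picture viewer there is one more tool, called after "Emit:" in YAML: its name, and indented under it one key for each argument. carry_out: Moves the arm, as the interface text tells. Its arguments: {"type":"object","properties":{"deltas":{"type":"array","items":{"type":"array","items":{"type":"number"}}},"force":{"type":"number"}},"required":["deltas"]}

```bash
mkdir -p pics; cat > h.py <<'E'
import numpy as np, cv2
from cell import robot, cams
def cloud(c):
    d=c["depth"]; v,u=np.mgrid[:d.shape[0],:d.shape[1]]
    p=np.stack([(u-c["cx"])/c["fx"]*d,-(v-c["cy"])/c["fy"]*d,-d,np.ones_like(d)],-1)
    return (p@np.linalg.inv(c["world_to_cam"]).T)[...,:3]
E
python3 - <<'E'
from h import *
for n in("scene","side"):
    c=cams.read_camera(n); cv2.imwrite(f"pics/{n}0.png",c["image"]); np.savez(f"{n}0.npz",P=cloud(c),**c)
s=robot.observe(); print(s["time"],s["tool_pos"],s["tool_rot"],s["contact_force"],robot.nose_length,s["opening"])
E
```

```text
0.1 [0.17083236 0.49606802 0.23412343] [-3.14025026e+00 -2.02638054e-04  2.80981714e+00] [-0.33531885 -0.30666753 -0.35301218] 0.008 0.0916391025156785
```

View pics/scene0.png

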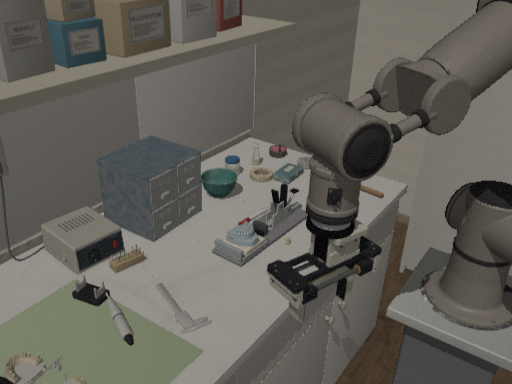

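View pics/side0.png

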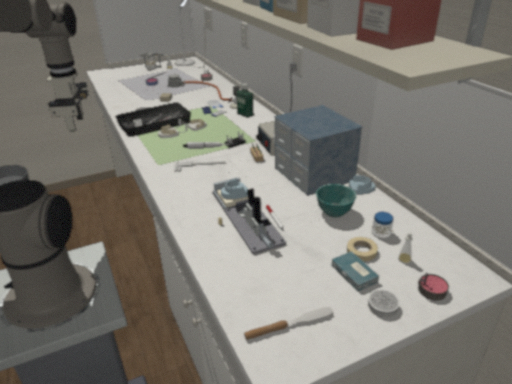

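```bash
python3 - <<'E'
from h import *
ims=[]
for n,(r0,r1,c0,c1) in dict(scene=(175,265,205,315),side=(170,255,200,300)).items():
    z=np.load(f"{n}0.npz"); P=z["P"][r0:r1,c0:c1]; im=z["image"][r0:r1,c0:c1]
    ims.append(cv2.resize(im,(400,500),interpolation=cv2.INTER_CUBIC))
    Z=P[...,2]; print(n,P.reshape(-1,3).min(0),P.reshape(-1,3).max(0))
    m=((Z>.006)&(Z<.018)).astype(np.uint8)
    k,l,st,ce=cv2.connectedComponentsWithStats(m); i=1+st[1:,4].argmax()
    # board: all points above 6mm in largest blob
    m2=((Z>.006)&(Z<.14)).astype(np.uint8);k,l2,st2,_=cv2.connectedComponentsWithStats(m2); j=1+st2[1:,4].argmax()
    pts=P[l2==j]; low=pts[pts[:,2]<.018]
    print(len(pts),len(low),cv2.minAreaRect((low[:,:2]*1000).astype(np.float32)))
    hi=P[(Z>.1)&(Z<.14)]; print("hi",len(hi)); print(np.round(hi[hi[:,2].argsort()[::-1]][:40]*1000).astype(int).tolist())
    dark=(im.max(-1)<50)&(Z>.06)&(Z<.14); print("dark",dark.sum(),np.round(P[dark]*1000).astype(int)[::3].tolist())
cv2.imwrite("pics/crop0.png",np.hstack(ims))
E
```

```text
scene [-0.10342763 -0.33514849 -0.00555271] [0.8774301  1.10907919 0.81010091]
3379 1155 ((609.6373901367188, -19.9273681640625), (231.23817443847656, 566.3674926757812), 22.86795997619629)
hi 123
[[569, 37, 130], [554, -15, 130], [567, 40, 129], [573, 36, 128], [550, -14, 128], [566, 37, 128], [564, 35, 127], [569, 31, 127], [567, 29, 127], [562, 32, 127], [553, -14, 127], [560, -8, 127], [561, 29, 126], [566, -23, 126], [559, 26, 125], [565, -17, 125], [556, 30, 125], [554, -10, 125], [560, 41, 125], [565, -10, 125], [560, -14, 125], [568, -16, 125], [554, 28, 125], [558, -16, 124], [562, -22, 124], [565, -27, 124], [564, 35, 124], [574, 35, 124], [564, -20, 124], [554, 34, 124], [570, -24, 124], [556, 35, 124], [560, 30, 124], [559, 37, 124], [562, 31, 123], [569, -12, 123], [573, -17, 123], [559, -29, 122], [554, 38, 122], [562, -11, 122]]
dark 221 [[763, -23, 62], [564, -20, 124], [569, -12, 123], [560, -14, 125], [569, -12, 119], [560, -13, 122], [568, -10, 117], [558, -12, 119], [568, -10, 114], [557, -9, 118], [570, -14, 108], [557, -10, 114], [565, -77, 83], [553, -75, 88], 
[... 2333 characters left out ...]
5, 14, 86], [557, -23, 110], [566, -23, 107], [564, 12, 83], [558, -20, 104], [565, -26, 106], [554, -23, 104], [564, -20, 99], [553, -18, 98], [559, -24, 99], [563, 12, 73], [556, -24, 98], [567, -21, 92], [555, -20, 92], [563, -23, 91], [553, -18, 88], [559, -24, 90], [561, 8, 65], [556, -23, 86], [566, -22, 83], [554, -22, 83], [563, -22, 80], [554, -15, 76], [559, -25, 80], [553, -17, 74], [558, -26, 77], [553, -16, 70], [559, -23, 72], [552, -18, 67], [560, -21, 67], [555, -19, 64], [562, -23, 64], [559, -23, 61], [560, -27, 60], [561, -70, 84], [553, -68, 82], [558, -76, 85], [551, -72, 82], [557, -78, 84], [566, -79, 81], [555, -83, 84], [565, -80, 80], [553, -85, 83], [551, -83, 79]]
```

View pics/crop0.png

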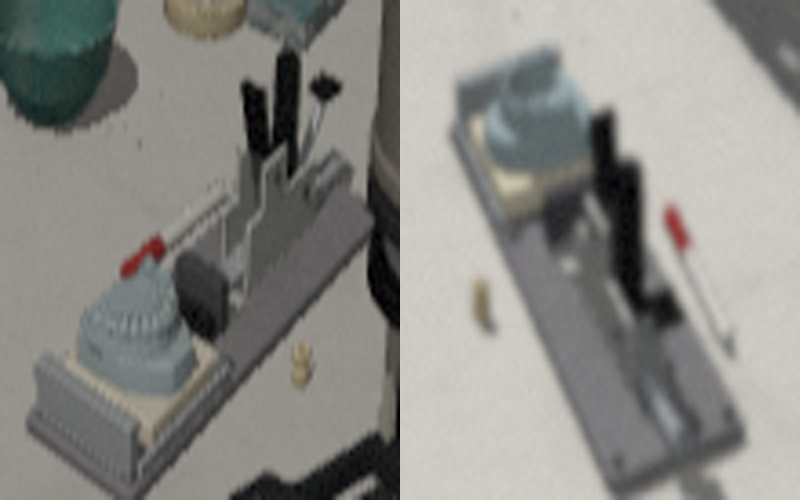

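Side view: the board rectangle measures 348x105 mm, which matches. The clamp origin is about (567.4, 95.0) mm with +x at 87.8° yaw. The grip top (y≈-18) and the tab (z≈84, y≈-75) agree with it. In the crop, the trigger is at (255,110), the post at (287,80) and the tab at (325,88).

Emit:
carry_out:
  deltas:
    - [0,0,0,0,0,-0.098,0]
    - [0,0,0,0,0,-0.098,0]
    - [0,0,0,0,0,-0.098,0]
    - [-2.9,-2.9,0,0,0,0,0]
    - [-2.9,-2.9,0,0,0,0,0]
    - [-2.9,-2.9,0,0,0,0,0]
    - [-2.9,-2.9,0,0,0,0,0]
    - [-2.9,-2.9,0,0,0,0,0]
  force: 20

```text
time: 0.77
tool_pos: [0.3111, 0.3444, 0.2345]
tool_rot: [-3.141, -0.0, 3.104]
contact_force: [0.8, 1.2, -0.1]
opening: 0.0427
grip_force: 0.0
```

Emit:
carry_out:
  deltas:
    - [-2.9,-2.9,0,0,0,0,0]
    - [-2.9,-2.9,0,0,0,0,0]
    - [-2.9,-2.9,0,0,0,0,0]
    - [-2.9,-2.9,0,0,0,0,0]
    - [-2.9,-2.9,0,0,0,0,0]
    - [-2.9,-2.9,0,0,0,0,0]
    - [-2.9,-2.9,0,0,0,0,0]
    - [-1,-1,0,0,0,0,0]

```text
time: 1.43
tool_pos: [0.5181, 0.121, 0.2342]
tool_rot: [-3.14, 0.001, 3.1]
contact_force: [0.7, -0.6, -0.4]
opening: 0.0003
grip_force: 0.0
```

Emit:
carry_out:
  deltas:
    - [-1.7,-1.7,0,0,0,0,0]
    - [-1.7,-1.7,0,0,0,0,0]
    - [-1.6,-1.7,0,0,0,0,0]
    - [0,0,2.5,0,0,0,0]
    - [0,0,2.5,0,0,0,0]
    - [0,0,2.5,0,0,0,0]
    - [0,0,2.5,0,0,0,0]
    - [0,0,1.3,0,0,0,0]

```text
time: 2.1
tool_pos: [0.5613, 0.0726, 0.1184]
tool_rot: [3.142, -0.005, 3.104]
contact_force: [-0.8, 0.0, -0.1]
opening: 0.0004
grip_force: 0.0
```

```bash
cat > look.py <<'E'
from h import *
import sys
t=[]
for n,(r0,r1,c0,c1) in dict(scene=(170,260,205,325),side=(170,260,190,310)).items():
    c=cams.read_camera(n); t.append(cv2.resize(c["image"][r0:r1,c0:c1],None,fx=3.3,fy=3.3*1.5,interpolation=cv2.INTER_CUBIC))
    np.savez(f"{n}_{sys.argv[1]}.npz",P=cloud(c),**c)
cv2.imwrite(f"pics/{sys.argv[1]}.png",np.hstack(t))
E
python3 look.py pre; python3 -c "
from cell import robot
s=robot.observe();print(s['time'],s['tool_pos'],s['contact_force'])"
```

```text
2.2 [0.56119538 0.0725786  0.11884074] [-0.3266139   0.43477723 -0.68472527]
```

View pics/pre.png

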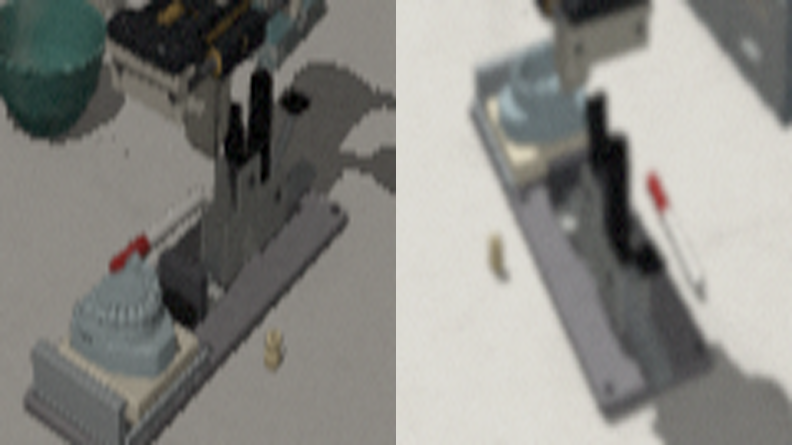

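The picture shows the closed fingertips just in front of the trigger, in line with it and above the jaw.

Emit:
carry_out:
  deltas:
    - [-0.4,0,-0.2,0,0,0,0]
    - [0,-0.2,0,0,0,0,0]
    - [0,-0.2,0,0,0,0,0]
    - [0,-0.2,0,0,0,0,0]
    - [0,-0.2,0,0,0,0,0]
    - [0,-0.2,0,0,0,0,0]
    - [0,-0.2,0,0,0,0,0]
    - [0,-0.2,0,0,0,0,0]

```text
time: 2.87
tool_pos: [0.5667, 0.0579, 0.1239]
tool_rot: [3.142, 0.0, 3.104]
contact_force: [-0.3, 0.6, -0.8]
opening: 0.0007
grip_force: 0.0
```

Emit:
carry_out:
  deltas:
    - [0,-0.1,0,0,0,0,0]
    - [0,-0.1,0,0,0,0,0]
    - [0,-0.1,0,0,0,0,0]
    - [0,-0.1,0,0,0,0,0]
    - [0,-0.1,0,0,0,0,0]
    - [0,-0.1,0,0,0,0,0]
    - [0,-0.1,0,0,0,0,0]
    - [0,-0.1,0,0,0,0,0]

```text
time: 3.53
tool_pos: [0.5664, 0.0501, 0.1237]
tool_rot: [3.142, 0.0, 3.104]
contact_force: [0.5, -0.3, 0.1]
opening: 0.0003
grip_force: 0.0
```

Emit:
carry_out:
  deltas:
    - [0.2,-0.1,0.3,0,0,0,0]
    - [0,-0.1,0,0,0,0,0]
    - [0,-0.1,0,0,0,0,0]
    - [0,-0.1,0,0,0,0,0]
    - [0,-0.1,0,0,0,0,0]
    - [0,-0.1,0,0,0,0,0]
    - [0,-0.1,0,0,0,0,0]
    - [0,-0.1,0,0,0,0,0]

```text
time: 4.2
tool_pos: [0.566, 0.0442, 0.1239]
tool_rot: [3.138, 0.007, 3.104]
contact_force: [-1.6, 9.9, 19.9]
opening: -0.0
grip_force: 10.4
```

Emit:
carry_out:
  deltas:
    - [0,-0.1,0,0,0,0,0]
    - [0,-0.1,0,0,0,0,0]
    - [0,-0.1,0,0,0,0,0]
    - [0,-0.1,0,0,0,0,0]
    - [0,-0.1,0,0,0,0,0]
    - [0,-0.1,0,0,0,0,0]
    - [0,-0.1,0,0,0,0,0]
    - [0,-0.1,0,0,0,0,0]

```text
time: 4.87
tool_pos: [0.5658, 0.036, 0.1253]
tool_rot: [3.139, 0.008, 3.104]
contact_force: [-4.5, 8.3, 29.1]
opening: 0.0002
grip_force: 12.9
```

Emit:
carry_out:
  deltas:
    - [0,0.3,0,0,0,0,0]
    - [0,0.4,0,0,0,0,0]
    - [0,0.4,0,0,0,0,0]
    - [0,0.4,0,0,0,0,0]
    - [0,0,0,0,0,0,0]
    - [0,0,0,0,0,0,0]
    - [0,0,0,0,0,0,0]
    - [0,0,0,0,0,0,0]

```text
time: 5.53
tool_pos: [0.5652, 0.0499, 0.1219]
tool_rot: [3.14, 0.003, 3.104]
contact_force: [0.6, 4.7, 8.3]
opening: 0.0001
grip_force: 4.7
```

```bash
python3 - <<'E'
from h import *
t=[]
for n,(r0,r1,c0,c1) in dict(scene=(150,230,245,315),side=(170,230,210,262)).items():
    c=cams.read_camera(n); t.append(cv2.resize(c["image"][r0:r1,c0:c1],(400,460),interpolation=cv2.INTER_CUBIC))
cv2.imwrite("pics/c1.png",np.hstack(t))
s=robot.observe();print(s['time'],s['tool_pos'],s['contact_force'])
E
```

```text
5.6333 [0.56524894 0.04990389 0.12187439] [-0.01832442  4.42993993  8.53018141]
```

View pics/c1.png

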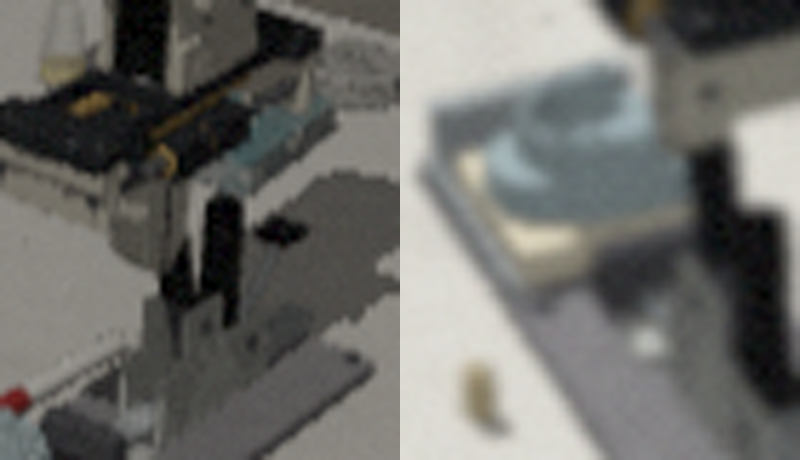

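The picture shows the lever top at about (175,270), pressing on the sloped shoulder of the finger's back. I'll back off and turn the gripper 90° to push with the flat side of the fingers.

Emit:
carry_out:
  deltas:
    - [0,1.2,0,0,0,0,0]
    - [0,1.2,0,0,0,0,0]
    - [0,0.6,-1,0,0,0.12,0]
    - [0,0,0,0,0,0.12,0]
    - [0,0,0,0,0,0.12,0]
    - [0,0,0,0,0,0.12,0]
    - [0,0,0,0,0,0.12,0]
    - [0,0,0,0,0,0.12,0]

```text
time: 6.3
tool_pos: [0.565, 0.08, 0.13]
tool_rot: [-3.141, -0.001, 2.379]
contact_force: [-0.4, -0.7, -0.1]
opening: 0.0007
grip_force: 0.0
```

Emit:
carry_out:
  deltas:
    - [0,0,0,0,0,0.12,0]
    - [0,0,0,0,0,0.12,0]
    - [0,0,0,0,0,0.12,0]
    - [0,0,0,0,0,0.12,0]
    - [0,0,0,0,0,0.12,0]
    - [0,0,0,0,0,0.12,0]
    - [0,0,0,0,0,0.12,0]
    - [0,0,0,0,0,0.01,0]

```text
time: 6.97
tool_pos: [0.565, 0.0799, 0.13]
tool_rot: [-3.14, -0.0, 1.53]
contact_force: [0.4, -0.1, 0.3]
opening: 0.0004
grip_force: 0.0
```

Emit:
carry_out:
  deltas:
    - [-0.4,0,0.3,0,0,0,0]
    - [-0.4,0,0.3,0,0,0,0]
    - [-0.4,0,0.3,0,0,0,0]
    - [-0.4,0,0,0,0,0,0]
    - [-0.4,0,0,0,0,0,0]
    - [-0.4,0,0,0,0,0,0]
    - [-0.4,0,0,0,0,0,0]
    - [-0.3,0,0,0,0,0,0]

```text
time: 7.63
tool_pos: [0.5645, 0.0476, 0.1219]
tool_rot: [3.141, -0.0, 1.534]
contact_force: [-0.4, -0.9, -0.7]
opening: 0.0006
grip_force: 0.1
```

Emit:
carry_out:
  deltas:
    - [-0.1,0,0,0,0,0,0]
    - [-0.1,0,0,0,0,0,0]
    - [-0.1,0,0,0,0,0,0]
    - [-0.1,0,0,0,0,0,0]
    - [-0.1,0,0,0,0,0,0]
    - [-0.1,0,0,0,0,0,0]
    - [-0.1,0,0,0,0,0,0]
    - [-0.1,0,0,0,0,0,0]

```text
time: 8.3
tool_pos: [0.5643, 0.0414, 0.1223]
tool_rot: [3.14, -0.002, 1.534]
contact_force: [-0.1, 5.8, 4.7]
opening: 0.0001
grip_force: 3.3
```

Emit:
carry_out:
  deltas:
    - [-0.1,0,0,0,0,0,0]
    - [-0.1,0,0,0,0,0,0]
    - [-0.1,0,0,0,0,0,0]
    - [-0.1,0,0,0,0,0,0]
    - [-0.1,0,0,0,0,0,0]
    - [-0.1,0,0,0,0,0,0]
    - [-0.1,0,0,0,0,0,0]
    - [-0.1,0,0,0,0,0,0]

```text
time: 8.97
tool_pos: [0.5641, 0.033, 0.1222]
tool_rot: [3.141, -0.001, 1.534]
contact_force: [0.8, 4.4, 2.7]
opening: 0.0006
grip_force: 2.6
```

Emit:
carry_out:
  deltas:
    - [-0.2,0,0,0,0,0,0]
    - [-0.2,0,0,0,0,0,0]
    - [-0.2,0,0,0,0,0,0]
    - [-0.2,0,0,0,0,0,0]
    - [-0.2,0,0,0,0,0,0]
    - [-0.2,0,0,0,0,0,0]
    - [-0.2,0,0,0,0,0,0]
    - [-0.1,0,0,0,0,0,0]

```text
time: 9.63
tool_pos: [0.5634, 0.018, 0.1217]
tool_rot: [3.141, -0.001, 1.534]
contact_force: [1.8, 5.8, 1.0]
opening: 0.0005
grip_force: 2.8
```

Emit:
carry_out:
  deltas:
    - [0.4,0,0,0,0,0,0]
    - [0.4,0,0,0,0,0,0]
    - [0.4,0,0,0,0,0,0]
    - [0.4,0,0,0,0,0,0]
    - [0.4,0,0,0,0,0,0]
    - [0.4,0,0,0,0,0,0]
    - [0.4,0,0,0,0,0,0]
    - [0.4,0,0,0,0,0,0]

```text
time: 10.3
tool_pos: [0.5643, 0.0494, 0.1216]
tool_rot: [-3.141, 0.0, 1.534]
contact_force: [0.5, 0.1, 0.3]
opening: 0.0004
grip_force: 0.0
```

```bash
python3 look.py s1; python3 - <<'E'
from h import *
a=np.deg2rad(87.84); ex=np.array([np.cos(a),np.sin(a)]); ey=np.array([-ex[1],ex[0]]); O=np.array([.5674,.095])
for t in("pre","s1"):
  for n in("scene","side"):
    z=np.load(f"{n}_{t}.npz"); P=z["P"].reshape(-1,3); I=z["image"].reshape(-1,3).astype(int)
    q=P[:,:2]-O; X=q@ex*1000; Y=q@ey*1000; Z=P[:,2]*1000
    m=(X>-60)&(X<135)&(abs(Y)<42)&(Z>20)&(Z<90)
    dark=m&(I.max(1)<85)&(I.max(1)-I.min(1)<25)&(X<50)
    print(t,n,"dark",dark.sum(),np.histogram(X[dark],np.arange(-60,52,4))[0].tolist(), np.round(np.percentile(Z[dark],[5,50,95])), np.round(np.percentile(Y[dark],[5,50,95])))
    cream=(X>10)&(X<130)&(abs(Y)<46)&(Z>12)&(Z<36)&(I[:,2]-I[:,0]>15); print("  cream X",np.round(np.percentile(X[cream],[2,10,90,98])),np.histogram(X[cream],np.arange(20,140,4))[0].tolist())
E
```

```text
pre scene dark 286 [18, 21, 18, 35, 13, 6, 4, 1, 1, 0, 0, 0, 0, 8, 16, 30, 57, 24, 28, 5, 0, 0, 0, 0, 0, 0, 0] [22. 35. 52.] [-15.   5.  22.]
  cream X [ 39.  47. 118. 120.] [0, 0, 0, 0, 5, 5, 4, 6, 6, 3, 1, 2, 3, 0, 2, 0, 4, 0, 2, 2, 10, 5, 9, 26, 36, 5, 0, 0, 0]
pre side dark 98 [0, 1, 0, 0, 1, 1, 0, 0, 0, 0, 0, 1, 8, 55, 22, 4, 2, 0, 0, 0, 0, 0, 0, 0, 0, 1, 2] [23. 38. 48.] [-16.   8.  22.]
  cream X [ 34.  36. 104. 111.] [0, 0, 0, 10, 35, 14, 4, 4, 5, 5, 1, 1, 1, 1, 1, 0, 0, 0, 1, 1, 2, 3, 5, 0, 1, 0, 0, 0, 0]
s1 scene dark 164 [10, 10, 17, 7, 0, 1, 1, 1, 0, 1, 1, 0, 0, 0, 0, 0, 0, 9, 11, 26, 47, 11, 6, 2, 1, 0, 1] [24. 39. 49.] [-11.  11.  23.]
  cream X [ 41.  47. 119. 121.] [0, 0, 0, 0, 0, 10, 5, 4, 5, 2, 2, 5, 0, 3, 1, 1, 1, 2, 5, 2, 5, 6, 14, 26, 26, 8, 0, 0, 0]
s1 side dark 113 [0, 0, 0, 0, 0, 0, 0, 0, 0, 0, 0, 0, 0, 0, 0, 0, 10, 63, 30, 3, 3, 0, 0, 0, 0, 2, 2] [24. 37. 48.] [-21.   3.  21.]
  cream X [ 32.  34. 102. 112.] [0, 0, 1, 15, 14, 6, 9, 5, 6, 4, 1, 2, 3, 0, 1, 0, 0, 2, 1, 3, 3, 0, 4, 1, 1, 0, 0, 0, 0]
```

View pics/s1.png

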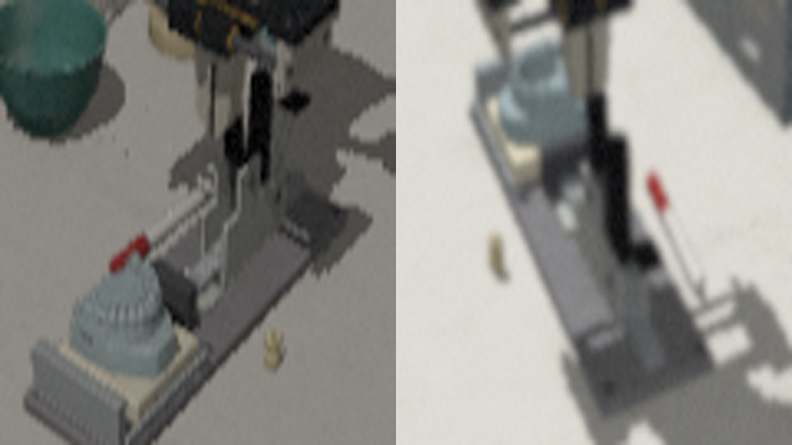

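The picture shows the trigger back at rest. The jaw has moved about 15 mm, so the pad is at x≈27 and the model's back at about 36. A second full stroke can't bring the model home yet.

Emit:
carry_out:
  deltas:
    - [-0.2,0,0,0,0,0,0]
    - [-0.2,0,0,0,0,0,0]
    - [-0.2,0,0,0,0,0,0]
    - [-0.2,0,0,0,0,0,0]
    - [-0.2,0,0,0,0,0,0]
    - [-0.2,0,0,0,0,0,0]
    - [-0.2,0,0,0,0,0,0]
    - [-0.2,0,0,0,0,0,0]

```text
time: 11.07
tool_pos: [0.5643, 0.0344, 0.1227]
tool_rot: [3.14, -0.003, 1.533]
contact_force: [-0.8, 9.1, 6.1]
opening: 0.0002
grip_force: 4.5
```

Emit:
carry_out:
  deltas:
    - [-0.2,0,0,0,0,0,0]
    - [-0.2,0,0,0,0,0,0]
    - [-0.2,0,0,0,0,0,0]
    - [-0.2,0,0,0,0,0,0]
    - [-0.2,0,0,0,0,0,0]
    - [-0.2,0,0,0,0,0,0]
    - [-0.2,0,0,0,0,0,0]
    - [-0.1,0,0,0,0,0,0]

```text
time: 11.73
tool_pos: [0.5637, 0.0193, 0.1224]
tool_rot: [3.14, -0.003, 1.533]
contact_force: [0.5, 7.4, 2.4]
opening: 0.0004
grip_force: 4.2
```

```bash
cat > jaw.py <<'E'
from h import *
import sys
a=np.deg2rad(87.84); ex=np.array([np.cos(a),np.sin(a)]); ey=np.array([-ex[1],ex[0]]); O=np.array([.5674,.095])
if sys.argv[1]=="now":
    C=cams.read_camera("scene"),cams.read_camera("side"); D=dict(now=C)
    for n,c in zip(("scene","side"),C): np.savez(f"{n}_{sys.argv[2]}.npz",P=cloud(c),**c)
T=["pre","s1"]+(sys.argv[2:3])
for t in T:
  r=[]
  for n in("scene","side"):
    z=np.load(f"{n}_{t}.npz"); P=z["P"].reshape(-1,3); I=z["image"].reshape(-1,3).astype(int)
    q=P[:,:2]-O; X=q@ex*1000; Y=q@ey*1000; Z=P[:,2]*1000
    dark=(X>-15)&(X<50)&(abs(Y)<24)&(Z>24)&(Z<52)&(I.max(1)<85)&(I.max(1)-I.min(1)<25)
    cr=(X>10)&(X<132)&(abs(Y)<46)&(Z>14)&(Z<36)&(I[:,2]-I[:,0]>15)
    r+=[np.median(X[dark]), np.percentile(X[cr],[5,97])]
  print(t,*[np.round(v,1) for v in r])
s=robot.observe();print(s['time'],s['tool_pos'],s['contact_force'])
E
python3 jaw.py now s2
```

```text
pre 6.1 [ 41.5 120.2] -5.0 [ 34.9 110.2]
s1 20.8 [ 42.1 120.6] 10.9 [ 33.6 110.7]
s2 34.0 [ 50.2 127.4] 24.5 [ 44.3 120.9]
11.8333 [0.56370645 0.01919864 0.12231133] [0.80458321 8.62897525 4.07394552]
```

Emit:
carry_out:
  deltas:
    - [0.4,0,0,0,0,0,0]
    - [0.4,0,0,0,0,0,0]
    - [0.4,0,0,0,0,0,0]
    - [0.4,0,0,0,0,0,0]
    - [0.4,0,0,0,0,0,0]
    - [0.4,0,0,0,0,0,0]
    - [0.4,0,0,0,0,0,0]
    - [0.3,0,0,0,0,0,0]

```text
time: 12.5
tool_pos: [0.5643, 0.0495, 0.1215]
tool_rot: [-3.141, 0.0, 1.534]
contact_force: [0.4, 0.7, -0.5]
opening: 0.0004
grip_force: 0.0
```

```bash
python3 jaw.py now s2b
```

```text
pre 6.1 [ 41.5 120.2] -5.0 [ 34.9 110.2]
s1 20.8 [ 42.1 120.6] 10.9 [ 33.6 110.7]
s2b 32.6 [ 49.1 122.7] 22.9 [ 43.7 119.5]
12.6 [0.56434013 0.04961302 0.12163254] [-0.1478573   0.1141687  -0.78163912]
```

Emit:
carry_out:
  deltas:
    - [-0.2,0,0,0,0,0,0]
    - [-0.2,0,0,0,0,0,0]
    - [-0.2,0,0,0,0,0,0]
    - [-0.2,0,0,0,0,0,0]
    - [-0.2,0,0,0,0,0,0]
    - [-0.2,0,0,0,0,0,0]
    - [-0.2,0,0,0,0,0,0]
    - [-0.2,0,0,0,0,0,0]

```text
time: 13.27
tool_pos: [0.5643, 0.0346, 0.1228]
tool_rot: [3.14, -0.003, 1.533]
contact_force: [-0.3, 9.0, 5.6]
opening: 0.0006
grip_force: 4.4
```

Emit:
carry_out:
  deltas:
    - [-0.1,0,0,0,0,0,0]
    - [-0.1,0,0,0,0,0,0]
    - [-0.1,0,0,0,0,0,0]
    - [-0.1,0,0,0,0,0,0]
    - [-0.1,0,0,0,0,0,0]
    - [-0.1,0,0,0,0,0,0]
    - [-0.1,0,0,0,0,0,0]
    - [-0.1,0,0,0,0,0,0]

```text
time: 13.93
tool_pos: [0.5641, 0.027, 0.1229]
tool_rot: [3.139, -0.004, 1.533]
contact_force: [-1.3, 10.8, 7.7]
opening: 0.0009
grip_force: 5.9
```

```bash
python3 jaw.py now s3
```

```text
pre 6.1 [ 41.5 120.2] -5.0 [ 34.9 110.2]
s1 20.8 [ 42.1 120.6] 10.9 [ 33.6 110.7]
s3 40.7 [ 55.3 126.2] 32.3 [ 50.8 124.2]
14.0333 [0.56410117 0.0269989  0.1228864 ] [-0.79855071 10.34964994  6.59920613]
```

Emit:
carry_out:
  deltas:
    - [-0.05,0,0,0,0,0,0]
    - [-0.05,0,0,0,0,0,0]
    - [0,0,0,0,0,0,0]
    - [0,0,0,0,0,0,0]
    - [0,0,0,0,0,0,0]
    - [0,0,0,0,0,0,0]
    - [0,0,0,0,0,0,0]
    - [0,0,0,0,0,0,0]

```text
time: 14.7
tool_pos: [0.5641, 0.0264, 0.1229]
tool_rot: [3.139, -0.004, 1.533]
contact_force: [-1.2, 12.0, 8.0]
opening: 0.0003
grip_force: 6.2
```

Emit:
carry_out:
  deltas:
    - [-0.05,0,0,0,0,0,0]
    - [0,0,0,0,0,0,0]
    - [0,0,0,0,0,0,0]
    - [0,0,0,0,0,0,0]
    - [0,0,0,0,0,0,0]
    - [0,0,0,0,0,0,0]
    - [0,0,0,0,0,0,0]
    - [0,0,0,0,0,0,0]

```text
time: 15.37
tool_pos: [0.5641, 0.0261, 0.1229]
tool_rot: [3.139, -0.004, 1.533]
contact_force: [0.6, 11.7, 6.7]
opening: 0.0006
grip_force: 6.6
```

```bash
python3 jaw.py now s4
```

```text
pre 6.1 [ 41.5 120.2] -5.0 [ 34.9 110.2]
s1 20.8 [ 42.1 120.6] 10.9 [ 33.6 110.7]
s4 41.9 [ 57.  125.9] 32.3 [ 49. 124.]
15.4667 [0.56406278 0.0261003  0.12291355] [ 0.87251138 12.55470839  7.77892638]
```

Emit:
carry_out:
  deltas:
    - [-0.05,0,0,0,0,0,0]
    - [0,0,0,0,0,0,0]
    - [0,0,0,0,0,0,0]
    - [0,0,0,0,0,0,0]
    - [0,0,0,0,0,0,0]
    - [0,0,0,0,0,0,0]
    - [0,0,0,0,0,0,0]
    - [0,0,0,0,0,0,0]

```text
time: 16.13
tool_pos: [0.5641, 0.0258, 0.1229]
tool_rot: [3.139, -0.005, 1.534]
contact_force: [-0.4, 12.4, 6.4]
opening: 0.0003
grip_force: 6.9
```

Emit:
carry_out:
  deltas:
    - [0,0,0,0,0,0,0]
    - [0,0,0,0,0,0,0]
    - [0,0,0,0,0,0,0]
    - [0,0,0,0,0,0,0]
    - [0,0,0,0,0,0,0]
    - [0,0,0,0,0,0,0]
    - [0,0,0,0,0,0,0]
    - [-0.05,0,0,0,0,0,0]

```text
time: 16.8
tool_pos: [0.564, 0.0254, 0.1229]
tool_rot: [3.139, -0.005, 1.534]
contact_force: [0.4, 13.7, 7.9]
opening: 0.0004
grip_force: 7.3
```

```bash
cat > flow.py <<'E'
from h import *
import sys
a=np.deg2rad(87.84); ex=np.array([np.cos(a),np.sin(a)]); ey=np.array([-ex[1],ex[0]]); O=np.array([.5674,.095])
def proj(c,p):
    q=c["world_to_cam"]@np.append(p,1); return np.array([c["cx"]+c["fx"]*q[0]/-q[2],c["cy"]-c["fy"]*q[1]/-q[2]])
for n in("scene","side"):
    z=np.load(f"{n}_pre.npz"); c=cams.read_camera(n)
    np.savez(f"{n}_{sys.argv[1]}.npz",P=cloud(c),**c)
    P=z["P"]; q=P[...,:2]-O; X=q@ex*1e3; Y=q@ey*1e3; Z=P[...,2]*1e3
    m=((X>45)&(X<115)&(abs(Y)<40)&(Z>35)&(Z<85)).astype(np.uint8)  # teeth
    y,x=np.where(cv2.morphologyEx(m,cv2.MORPH_OPEN,np.ones((3,3))));r=(y.min(),y.max()+1,x.min(),x.max()+1)
    w=O+.075*ex; p0=proj(z,[*w,.05]); p1=proj(z,[*(w+.01*ex),.05]); d=(p1-p0)/10
    g=lambda I:cv2.cvtColor(I,cv2.COLOR_BGR2GRAY)
    for t in("s1","s2","s3","s4",sys.argv[1]):
        J=np.load(f"{n}_{t}.npz")["image"]; T=g(z["image"])[r[0]:r[1],r[2]:r[3]]
        best=[]
        for s in np.arange(-2,22,.25):
            M=np.float32([[1,0,r[2]+d[0]*s],[0,1,r[0]+d[1]*s]])
            W=cv2.warpAffine(g(J),M,(T.shape[1],T.shape[0]),flags=cv2.INTER_LINEAR|cv2.WARP_INVERSE_MAP)
            best.append(cv2.matchTemplate(W,T,cv2.TM_CCOEFF_NORMED)[0,0])
        i=int(np.argmax(best)); print(n,t,-2+i*.25,round(best[i],3),"px/mm",np.round(np.linalg.norm(d),2))
f=[robot.observe()]; print(f[0]["contact_force"],f[0]["tool_pos"])
E
python3 flow.py s5
```

```text
scene s1 0.75 0.966 px/mm 0.27
scene s2 9.5 0.89 px/mm 0.27
scene s3 15.75 0.844 px/mm 0.27
scene s4 15.75 0.843 px/mm 0.27
scene s5 15.75 0.843 px/mm 0.27
side s1 -1.25 0.799 px/mm 0.19
side s2 6.75 0.425 px/mm 0.19
side s3 14.0 0.449 px/mm 0.19
side s4 13.5 0.43 px/mm 0.19
side s5 13.5 0.419 px/mm 0.19
[-0.25373719 13.57512944  7.02895217] [0.56404537 0.0253473  0.12291927]
```

The model has not moved since s3 and the force is climbing, so it is home. A few small steps more will bring the trigger to firm.

Emit:
carry_out:
  deltas:
    - [-0.05,0,0,0,0,0,0]
    - [0,0,0,0,0,0,0]
    - [0,0,0,0,0,0,0]
    - [0,0,0,0,0,0,0]
    - [0,0,0,0,0,0,0]
    - [0,0,0,0,0,0,0]
    - [0,0,0,0,0,0,0]
    - [0,0,0,0,0,0,0]

```text
time: 17.57
tool_pos: [0.564, 0.0231, 0.1226]
tool_rot: [3.14, -0.002, 1.533]
contact_force: [-0.2, 6.5, 4.3]
opening: 0.0002
grip_force: 3.6
```

Emit:
carry_out:
  deltas:
    - [-0.05,0,0,0,0,0,0]
    - [0,0,0,0,0,0,0]
    - [0,0,0,0,0,0,0]
    - [0,0,0,0,0,0,0]
    - [0,0,0,0,0,0,0]
    - [0,0,0,0,0,0,0]
    - [0,0,0,0,0,0,0]
    - [0,0,0,0,0,0,0]

```text
time: 18.23
tool_pos: [0.5639, 0.0227, 0.1226]
tool_rot: [3.14, -0.002, 1.533]
contact_force: [0.1, 6.6, 4.4]
opening: 0.0008
grip_force: 3.7
```

```bash
python3 flow.py s6|grep -E "s5|s6|\["; python3 jaw.py now s7|tail -2; cp scene_s7.npz /tmp; python3 - <<'E'
import numpy as np,cv2
z=np.load("scene_s7.npz")["image"][165:260,205:325]; w=np.load("side_s7.npz")["image"][165:260,190:310]
cv2.imwrite("pics/s7.png",np.hstack([cv2.resize(i,(400,500),interpolation=cv2.INTER_CUBIC) for i in(z,w)]))
E
```

```text
scene s6 15.75 0.849 px/mm 0.27
side s6 12.5 0.361 px/mm 0.19
[0.13281887 6.86967178 4.84620186] [0.56394185 0.02267989 0.12259386]
s7 40.5 [ 56.4 126.3] 31.0 [ 50.6 127.2]
18.4333 [0.56393579 0.02266912 0.12257854] [0.44437055 6.98956899 4.75504407]
```

View pics/s7.png

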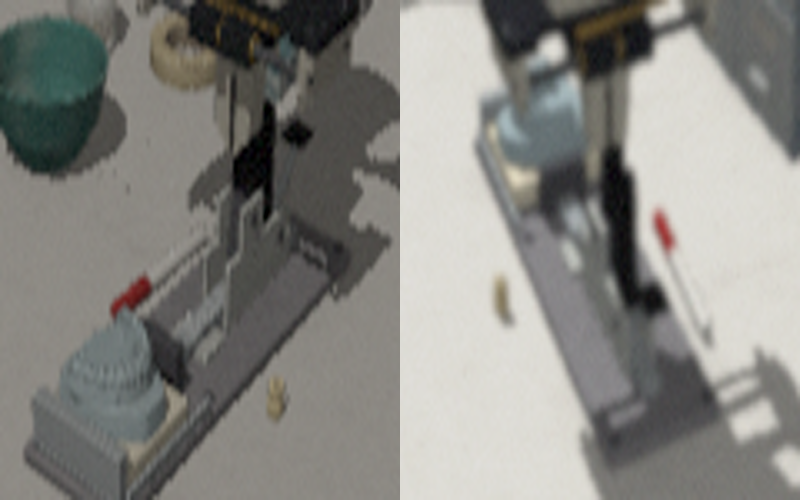

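The scene shows the model against the end plate at (80,420). The force dropped while the jaw slipped back about 1.3 mm to a tooth. I'll release and do another careful stroke.

Emit:
carry_out:
  deltas:
    - [0.3,0,0,0,0,0,0]
    - [0.4,0,0,0,0,0,0]
    - [0.4,0,0,0,0,0,0]
    - [0.4,0,0,0,0,0,0]
    - [0.4,0,0,0,0,0,0]
    - [0.4,0,0,0,0,0,0]
    - [0.4,0,0,0,0,0,0]
    - [0.3,0,0,0,0,0,0]

```text
time: 19.1
tool_pos: [0.5644, 0.0521, 0.1216]
tool_rot: [-3.141, 0.0, 1.534]
contact_force: [-0.2, -0.3, 0.3]
opening: 0.0007
grip_force: 0.0
```

```bash
python3 jaw.py now s8|tail -2;python3 flow.py s9|grep -E "s9"
```

```text
s8 40.3 [ 56.8 123.7] 30.6 [ 50.3 124.4]
19.2 [0.56446851 0.05215652 0.12169241] [ 0.99921684  0.36563847 -0.12154949]
scene s9 15.75 0.842 px/mm 0.27
side s9 12.0 0.538 px/mm 0.19
```

Emit:
carry_out:
  deltas:
    - [-0.2,0,0.1,0,0,0,0]
    - [-0.2,0,0,0,0,0,0]
    - [-0.2,0,0,0,0,0,0]
    - [-0.2,0,0,0,0,0,0]
    - [-0.2,0,0,0,0,0,0]
    - [0,0,0,0,0,0,0]
    - [0,0,0,0,0,0,0]
    - [0,0,0,0,0,0,0]

```text
time: 19.97
tool_pos: [0.5642, 0.0428, 0.1213]
tool_rot: [3.141, -0.002, 1.534]
contact_force: [-0.5, 6.2, 4.5]
opening: 0.0005
grip_force: 3.3
```

Emit:
carry_out:
  deltas:
    - [-0.2,0,0,0,0,0,0]
    - [-0.2,0,0,0,0,0,0]
    - [-0.2,0,0,0,0,0,0]
    - [-0.2,0,0,0,0,0,0]
    - [0,0,0,0,0,0,0]
    - [0,0,0,0,0,0,0]
    - [0,0,0,0,0,0,0]
    - [0,0,0,0,0,0,0]

```text
time: 20.63
tool_pos: [0.5641, 0.0376, 0.1226]
tool_rot: [3.14, -0.006, 1.534]
contact_force: [-2.8, 16.7, 12.1]
opening: 0.0005
grip_force: 9.0
```

Emit:
carry_out:
  deltas:
    - [-0.1,0,0,0,0,0,0]
    - [-0.1,0,0,0,0,0,0]
    - [0,0,0,0,0,0,0]
    - [0,0,0,0,0,0,0]
    - [0,0,0,0,0,0,0]
    - [0,0,0,0,0,0,0]
    - [0,0,0,0,0,0,0]
    - [0,0,0,0,0,0,0]

```text
time: 21.3
tool_pos: [0.5641, 0.0363, 0.1228]
tool_rot: [3.139, -0.007, 1.534]
contact_force: [-3.2, 20.5, 14.4]
opening: 0.0003
grip_force: 10.4
```

```bash
python3 jaw.py now s10|tail -2;python3 flow.py s11|grep -E "s11"
python3 - <<'E'
import numpy as np,cv2
z=np.load("scene_s11.npz")["image"][170:235,245:310]; w=np.load("side_s11.npz")["image"][175:240,210:275]
cv2.imwrite("pics/s11.png",np.hstack([cv2.resize(i,(400,400),interpolation=cv2.INTER_CUBIC) for i in(z,w)]))
E
```

```text
s10 42.9 [ 57.1 123.3] 34.2 [ 49.6 126.6]
21.4 [0.56407388 0.03633488 0.12279877] [-4.39360294 21.26721097 13.21475572]
scene s11 15.75 0.844 px/mm 0.27
side s11 20.5 0.375 px/mm 0.19
```

View pics/s11.png

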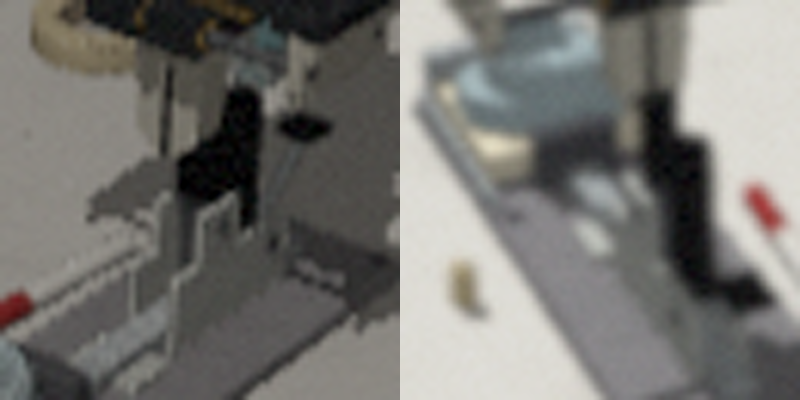

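The jaw has advanced about 2–3 mm against the model, which stands still at home, and the trigger is firm. I'm releasing it now.

Emit:
carry_out:
  deltas:
    - [0.2,0,0,0,0,0,0]
    - [0.4,0,0,0,0,0,0]
    - [0.4,0,0,0,0,0,0]
    - [0.4,0,0,0,0,0,0]
    - [0.4,0,0,0,0,0,0]
    - [0.4,0,0,0,0,0,0]
    - [0,0,0,0,0,0,0]
    - [0,0,0,0,0,0,0]

```text
time: 22.17
tool_pos: [0.5646, 0.0536, 0.1206]
tool_rot: [-3.142, 0.0, 1.534]
contact_force: [-0.6, -0.9, -0.8]
opening: 0.0006
grip_force: 0.0
```

```bash
python3 jaw.py now s12|tail -2;python3 flow.py s13|grep -E "s13"
```

```text
s12 40.8 [ 55.  125.4] 30.6 [ 50.5 122.4]
22.2667 [0.56459239 0.0533628  0.12064148] [0.40062069 0.05977351 0.10617093]
scene s13 15.75 0.843 px/mm 0.27
side s13 12.0 0.539 px/mm 0.19
```

Emit:
carry_out:
  deltas:
    - [0,0,-2,0,0,0,0]
    - [0,0,-2,0,0,0,0]
    - [-3.3,0.1,0,0,0,0,0]
    - [-3.3,0,0,0,0,0,0]
    - [-3.3,0,0,0,0,0,0]
    - [-3.1,0,0,0,0,0,0]
    - [0,0,2,0,0,0,0]
    - [0,0,2,0,0,0,0]

```text
time: 23.03
tool_pos: [0.5615, -0.0788, 0.1214]
tool_rot: [3.138, 0.001, 1.53]
contact_force: [-0.2, 0.1, -0.6]
opening: 0.0007
grip_force: 0.0
```

Emit:
carry_out:
  deltas:
    - [0,0,0.7,0,0,0,0]
    - [0,0,0.7,0,0,0,0]
    - [0,0,0.4,0,0,0,0]
    - [0,0,0.2,0,0,0,0]
    - [0,0,0.2,0,0,0,0]
    - [0,0,0.2,0,0,0,0]
    - [0,0,0.2,0,0,0,0]
    - [0,0,0.2,0,0,0,0]

```text
time: 23.7
tool_pos: [0.561, -0.0761, 0.093]
tool_rot: [3.141, 0.0, 1.534]
contact_force: [-0.2, -0.4, 1.7]
opening: 0.0003
grip_force: 0.5
```

Contact at z=0.093, as expected. Now to press about 8 mm and hold.

Emit:
carry_out:
  deltas:
    - [0,0,0.2,0,0,0,0]
    - [0,0,0.2,0,0,0,0]
    - [0,0,0.2,0,0,0,0]
    - [0,0,0.2,0,0,0,0]
    - [0,0,0,0,0,0,0]
    - [0,0,0,0,0,0,0]
    - [0,0,0,0,0,0,0]
    - [0,0,0,0,0,0,0]

```text
time: 24.37
tool_pos: [0.5617, -0.08, 0.0873]
tool_rot: [3.138, 0.006, 1.534]
contact_force: [-6.7, -13.4, 15.4]
opening: 0.0006
grip_force: 8.5
```

```bash
python3 jaw.py now s14|tail -2;python3 flow.py s15|grep -E "s15"
```

```text
s14 3.4 [ 56.3 126.9] -8.7 [ 49.6 128.2]
24.4667 [ 0.56167001 -0.0800548   0.08736862] [ -6.38258246 -13.86601569  14.7180781 ]
scene s15 3.0 0.837 px/mm 0.27
side s15 14.0 0.778 px/mm 0.19
```

Emit:
carry_out:
  deltas:
    - [0,0,0,0,0,0,0]
    - [0,0,-0.4,0,0,0,0]
    - [0,0,-0.6,0,0,0,0]
    - [0,0,-1.5,0,0,0,0]
    - [0,0,-3,0,0,0,0]
    - [0,0,-3,0,0,0,0]
    - [0,0,-3,0,0,0,0]
    - [0,0,-1,0,0,0,0]

```text
time: 25.23
tool_pos: [0.5624, -0.0762, 0.2144]
tool_rot: [3.135, 0.001, 1.534]
contact_force: [0.5, 0.5, 0.6]
opening: 0.0001
grip_force: 0.0
```

```bash
python3 look.py end; python3 jaw.py x end; python3 - <<'E'
from h import *
a=np.deg2rad(87.84); ex=np.array([np.cos(a),np.sin(a)]); O=np.array([.5674,.095])
for t in("scene_end","side_end","side_s12","scene_s12","scene_pre"):
    z=np.load(t+".npz"); P=z["P"]; X=(P[...,:2]-O)@ex*1e3; Y=(P[...,:2]-O)@np.array([-ex[1],ex[0]])*1e3; Z=P[...,2]*1e3
    m=(abs(Y)<35)&(Z>48)&(Z<90)&(X>30)&(X<134); print(t,m.sum(),np.round([np.median(X[m]),*np.percentile(X[m],[5,95])],1))
    d=(Z>85)&(Z<140)&(abs(Y)<14)&(X>-75)&(X<-40); print("  trig",d.sum(),np.round(np.median(X[d]),1) if d.any() else"")
s=robot.observe();print(s['time'],s['tool_pos'],s['contact_force'])
E
```

```text
pre 6.1 [ 41.5 120.2] -5.0 [ 34.9 110.2]
s1 20.8 [ 42.1 120.6] 10.9 [ 33.6 110.7]
end 3.8 [ 56.3 126.4] -6.5 [ 50.2 123.4]
25.3333 [ 0.5618257  -0.07613611  0.21186505] [-0.30846873  0.26714122 -1.15186308]
scene_end 359 [101.1  68.2 128.1]
  trig 79 -64.5
side_end 260 [ 85.3  59.4 119.9]
  trig 80 -69.5
side_s12 263 [ 82.8  56.7 120.2]
  trig 123 -67.1
scene_s12 367 [ 99.6  65.5 128.4]
  trig 49 -68.1
scene_pre 367 [ 84.4  51.1 112.5]
  trig 64 -67.2
25.3333 [ 0.5618257  -0.07613611  0.21186505] [-0.30846873  0.26714122 -1.15186308]
```

View pics/end.png

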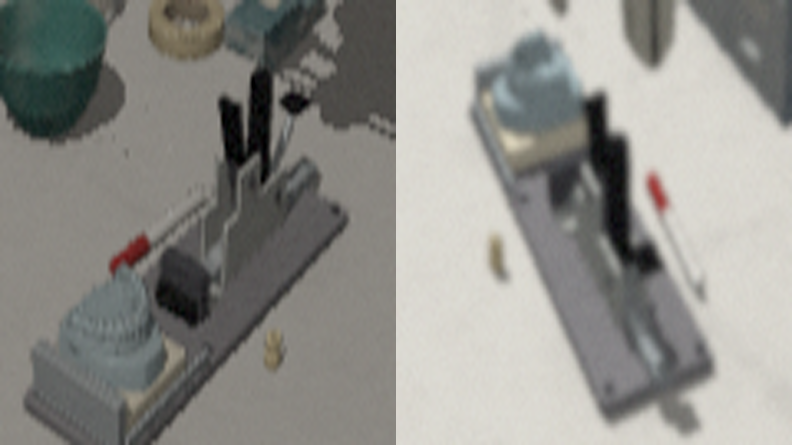

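The model sits home against the end plate at (80,390). The jaw is fully open, the trigger and tab are back at rest, and the arm is clear.

```bash
python3 -c "
from cell import robot
print(robot.hand_in())"
```

```text
the job is handed in; nothing more can be done
None
```

I handed the job in at about 25 s with the model home, the jaw fully open, the trigger and tab at rest, and the arm clear; the verdict wasn't shown. Two doubts: the trigger briefly read 20 to 21 N on the last stroke, past the 14 to 17 N firm range (no break visible), and I inferred rather than measured the 10 N press on the model.

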